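# Hang the missing garnish tub in a crowded rack

### The job

Hang the green-lidded tub in the rack with its lid resting flat on both rails, centred on the green tag. The place is taken, so first slide the tubs already hanging there along the rails to open a gap, without lifting any of them out; all five must hang level at the end. Lower the green tub in gently, do not drop it or force it down, and leave the red-lidded tub and everything else on the counter undisturbed.

Things in the scene. Friction and masses are not known exactly. Their poses are not given: they have to be found in the camera images.
- rack: Fixed aluminium rack (sizes in mm), yaw within 0.3 rad. Origin on the counter under its centre, z up. Two rails along y: tops 85 high, inner faces at x +-50, each 12 wide. End plates 100 high, inner faces at y +-163. Tubs hang by their lid rims, length across the rails (tub centre then 72 high, lid top 93, grip bar top 119) and slide along y. Holds five tubs in a row plus 16 mm to spare.
- tag_green: Green tag, 30 wide (y), fixed outside the rack's +x rail at rack y = -62, 0 or +62, marking the wanted y of the green tub's centre in the rack. Origin at its middle on the rail's outer edge (rack x 64, 83 high), axes as the rack's. Blank white tags at the other two places mean nothing.
- tub_green_mid (a point): Loose tub, green lid, 0.2-0.4 kg, 94 high. Steel body 90 x 50 (lowest 30 mm: 80 x 42), 60 deep; lid rim 116 x 62, 8 thick (60-68 above underside); on it a centred grip bar 50 long (x), 12 wide (y), 26 tall (68-94). One solid piece. Point: tub centre, 47 above underside; x lengthwise, z up. Starts on the counter left or right of the rack.
- tub_red_mid (a point): Tub like the green one but with a red lid, on the counter on the other side of the rack; leave it alone. Point and axes as for the green tub.
- tub_white_mid (a point): Tub like the green one, white lid, same point and axes. One of four that start hanging in the rack, in any order, as one row with 1 to 3 mm between rims, anywhere between the end plates; the space between neighbouring grip bars is about 52.
- tub_blue_mid (a point): Tub like the green one, blue lid, same point and axes. One of four that start hanging in the rack, in any order, as one row with 1 to 3 mm between rims, anywhere between the end plates; the space between neighbouring grip bars is about 52.
- tub_yellow_mid (a point): Tub like the green one, yellow lid, same point and axes. One of four that start hanging in the rack, in any order, as one row with 1 to 3 mm between rims, anywhere between the end plates; the space between neighbouring grip bars is about 52.
- tub_orange_mid (a point): Tub like the green one, orange lid, same point and axes. One of four that start hanging in the rack, in any order, as one row with 1 to 3 mm between rims, anywhere between the end plates; the space between neighbouring grip bars is about 52.
- drink_bottle_mid (a point): Grey drink bottle, black cap, 68 dia, 200 tall. Loose bystander; point at its centre, half-way up.
- squeeze_bottle_mid (a point): White squeeze bottle, red cap, 60 dia, 170 tall. Loose bystander; point at its centre, half-way up.
- can_mid (a point): Red drink can, 66 dia, 115 tall, beside the green tub (its centre 85 to 95 from the tub's centre across the tub). Loose bystander; point at its centre, half-way up.
- mug_mid (a point): White mug with handle, 80 dia, 90 tall. Loose bystander; point at its centre, half-way up.
- bowl_mid (a point): Steel bowl, 120 dia, 50 tall. Loose bystander; point at its centre, half-way up.

How it is judged:
By the outcome, as a careful person would: the job done as asked, in the order asked, and still so for the second after the job is handed in, with the robot touching nothing.
It also fails if it takes over 58 s, if anything falls off the work surface, if the arm or the gripper's body presses on something with over 40 N, if the wrist force passes 120 N, or if a joint passes its speed limit or range.

### The arm

A 6-joint arm with a two-finger parallel gripper is mounted at the origin on the work surface. World frame = base frame: x ahead of the robot, y to its left, z up, the work surface at z = 0. Lengths are in mm, angles in rad, forces in N, time in s.
With the tool pointing down it reaches from about 300 to 875 mm from the base axis. Payload 4.2 kg.
Tool frame: the origin (TCP) lies on the mounting face of the last link; the fingertips stand 173 mm ahead of it and the grasp point (between the pads) lies 155 mm ahead of it; y points along the fingers, z is the direction in which the jaws open and shut, and the axes are right-handed (so a half turn about y gives the same grasp; the last joint's range is limited). The gripper opens to 85 mm and grips with 20 to 120 N. Pads are 22 mm wide; open, the fingers measure 114 mm over their backs; the gripper's body (76 mm by 85 mm) begins 54 mm behind the grasp point. The pads swing forward as they close: fully open they stand 13 mm farther back than shut.
Start: joints at [-1.259, 0.32, 1.565, -0, 1.257, -0.02], TCP at [187.302, -543.637, 404.738] pointing down, gripper open.
Joint ranges: [-3.11, 3.11], [-0.84, 2.01], [0.21, 2.61], [-1.34, 4.49], [0.05, 2.63], [-2.56, 2.56]. Speed limits (rad/s): [2.57, 2.57, 3.14, 3.14, 3.14, 3.14].

### API

Orientations are given as a unit quaternion [w, x, y, z].
In Python, from plant import ctrl gives the robot as it stands. The module is installed in compiled form; this text tells all that it offers.
- The arm moves only by the tool jog_arm, never from a script. Its argument "series" is text: rows parted by semicolons, each of 7 numbers parted by spaces: the shift along the tool's x, y, z in m, then the turn, a rotation vector about the tool's x, y, z in rad, then the gripper command: -1 is shut, 1 is fully open, values between are in proportion. In form: tx ty tz ax ay az gripper; .... A call has 1 to 5 rows; each row shifts and turns the commanded pose from where the row before left it, along the tool's axes as they then stand; what a row does not reach is not made up. A row lasts 1/10 s, in which the tool goes at most 50 mm and 8.59 degrees, less where a joint would pass 70% of its speed; a pose out of reach is approached as far as the arm can. A call is refused whole if a number of a shift passes 0.05 or a number of a turn 0.15, either way. A call with a gripper value outside its range is refused whole. The fingers move at their own pace and stop on an object; the grip force is fixed at half the most. Time passes only in rows, so rows that do not move let the fingers close. It gives the time, the measured TCP pose, the force and the opening at its end, in the units of the state.
- ctrl.state(): the state, without advancing time (a new reading comes with each control period).
- ctrl.get_image(name): name is "scene" or "top" or "wrist"; returns the picture (400x640x3 uint8, red, green, blue); there is no depth.
- ctrl.calibration(name): a dict with "fx", "fy", "cx", "cy" (pixels), "distortion" ([k1, k2, p1, p2, k3] as OpenCV has them; the pictures are not rectified), "R" (3x3) and "t" (3): a world point X has camera coordinates R X + t; the wrist camera has in their place "tool_from_camera" (4x4, takes a point from camera to tool coordinates, whose origin is the TCP and whose axes are the tool frame's). Camera axes: x right, y down, z forward; pixel columns grow to the right and rows downward; lengths in mm; the calibration is good to about 2 mm. A picture is of the moment at which its call begins: read the wrist's pose just before it. calibration takes no time and is no camera call.
- ctrl.job_done(): hands the job in, once; it reports no verdict.
Trained networks look in the newest picture that a camera, given by its name, has taken for a name from the list of things; names that differ only in an ending like _2 or _b are one class to them, and where a whole thing is asked for, a point or a joint stands for the part that bears it (a point fixed in the world has none). Each returns a list of dicts, best first, with "conf" (0 to 1); they miss things now and then, are a little off and sometimes report something else, mostly with a low value. They report only what shows in the picture. A call takes as long as a camera call.
- ctrl.silhouettes(camera, query): "pixels" (400x640 bool, what is visible of it) and "xy" ([column, row] in pixels, amid what is visible of it).
The state is a dict: "t": time; "q": joint angles; "joint_vel": joint speeds; "tau": joint torques, N m; "tool_pos": TCP position; "tcp_rot": TCP orientation; "force": force on the tool from outside, world axes, zero at the start; "ft_torque": the same for the moment, N m; "grip_width": finger opening in mm.
Only numpy, scipy, OpenCV 4.12 (cv2) and the standard library are available. Lean on these libraries where they do the work, as an engineer would, in place of code of your own. Each camera call takes 0.05 s, during which the arm holds its last target. There are 200 camera calls.

## Working session

There is one attempt and no reset: what is moved stays moved. The work goes in short steps, Python scripts to look and compute and a tool call to move; the robot and the scene stay as the last step left them, time stands still between calls to the robot, and variables do not carry over. Pictures are saved under pics/ and viewed, about 8 in all and at most 12, crops included, and the job is handed in when it is done.

Besides the shell and the picture viewer there is one more tool, called in YAML: its name, and indented under it one key for each argument. jog_arm: Moves the arm, as the interface text tells. Its arguments: {"type":"object","properties":{"series":{"type":"string"}},"required":["series"]}

```bash
mkdir -p pics; ls; python3 - <<'E'
from plant import ctrl
import cv2,numpy as np
s=ctrl.state();print({k:np.round(v,3).tolist() for k,v in s.items()})
for n in("scene","top"):
    im=ctrl.get_image(n);cv2.imwrite(f"pics/{n}0.png",im[:,:,::-1])
    c=ctrl.calibration(n);print(n,{k:np.round(v,4).tolist() for k,v in c.items()})
    print('campos',-np.array(c["R"]).T@np.array(c["t"]))
print(ctrl.calibration("wrist"))
a=cv2.imread("pics/scene0.png");b=cv2.imread("pics/top0.png")
E
```

```text
pics
{'t': 0.0, 'q': [-1.259, 0.32, 1.566, -0.0, 1.257, -0.02], 'joint_vel': [-0.0, -0.002, 0.001, -0.001, -0.002, -0.001], 'tau': [-0.003, -41.554, -23.416, -0.0, 0.008, -0.0], 'tool_pos': [187.255, -543.485, 403.882], 'tcp_rot': [0.117, -0.117, 0.698, -0.697], 'force': [0.202, -0.66, 0.34], 'ft_torque': [-0.059, 0.049, 0.007], 'grip_width': 85.203}
scene {'fx': 377.9476, 'fy': 377.9476, 'cx': 313.4261, 'cy': 205.5074, 'distortion': [-0.032, 0.0, 0.0, 0.0, 0.0], 'R': [[0.6273, 0.7787, -0.0039], [0.424, -0.3457, -0.8371], [-0.6532, 0.5235, -0.5471]], 't': [-360.4603, -182.7444, 1673.2198]}
campos [1396.55883942 -658.37150118  761.0268497 ]
top {'fx': 427.0581, 'fy': 427.0581, 'cx': 320.6544, 'cy': 202.911, 'distortion': [-0.0561, 0.0, 0.0, 0.0, 0.0], 'R': [[0.0014, -0.9998, -0.0213], [-0.9962, 0.0004, -0.0873], [0.0873, 0.0213, -0.996]], 't': [17.4588, 565.9653, 1282.998]}
campos [ 451.78271023  -10.17572037 1327.58960498]
{'fx': 277.29534323821815, 'fy': 277.29534323821815, 'cx': 319.3104477277946, 'cy': 201.2018317341169, 'distortion': array([-0.04949064,  0.        ,  0.        ,  0.        ,  0.        ]), 'tool_from_camera': array([[-1.18473683e-03,  9.65973902e-01,  2.58636843e-01,
        -6.51003432e+01],
       [-7.35041404e-04, -2.58637796e-01,  9.65974094e-01,
         3.15133975e+01],
       [ 9.99999028e-01,  9.54316302e-04,  1.01644854e-03,
        -7.71140809e-01],
       [ 0.00000000e+00,  0.00000000e+00,  0.00000000e+00,
         1.00000000e+00]])}
```

View pics/top0.png

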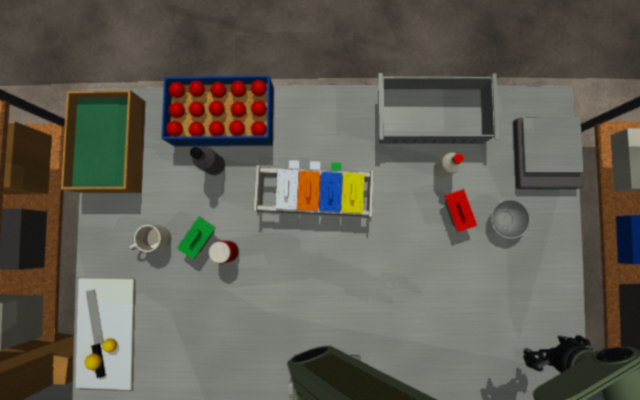

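View pics/scene0.png

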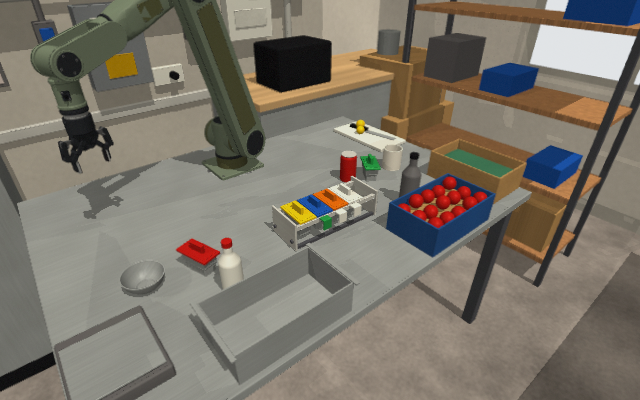

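The top view shows the rack at about (314,192). From left (+y) to right it holds white, orange, blue and yellow, with free space on the left. The green tag is at (336,166), so the target is rack y = -62. The green tub is at (197,238) with the can at (223,252), and the red tub is on the right at (461,210). The plan is to leave yellow where it is, push blue, orange and white to +y, and put green between yellow and blue.

```bash
cat > h.py <<'E'
from plant import ctrl
import cv2,numpy as np
from scipy.spatial.transform import Rotation as Ro
def pose(s):
    q=s["tcp_rot"];T=np.eye(4);T[:3,:3]=Ro.from_quat([q[1],q[2],q[3],q[0]]).as_matrix();T[:3,3]=s["tool_pos"];return T
def cam(n,s=None):
    c=ctrl.calibration(n);K=np.array([[c["fx"],0,c["cx"]],[0,c["fy"],c["cy"]],[0,0,1]]);d=np.array(c["distortion"],float)
    if n=="wrist":
        M=np.linalg.inv(pose(s)@np.array(c["tool_from_camera"]));return K,d,M[:3,:3],M[:3,3]
    return K,d,np.array(c["R"]),np.array(c["t"])
def toplane(px,z,C):
    K,d,R,t=C
    u=cv2.undistortPoints(np.array(px,float).reshape(-1,1,2),K,d)[:,0]
    D=np.c_[u,np.ones(len(u))]@R;o=-R.T@t
    return (o+D*((z-o[2])/D[:,2])[:,None])[:,:2]
def proj(X,C):
    K,d,R,t=C
    return cv2.projectPoints(np.array(X,float).reshape(-1,1,3),cv2.Rodrigues(R)[0],t,K,d)[0][:,0]
def rect(mask,z,C):
    m=cv2.morphologyEx(mask.astype(np.uint8),cv2.MORPH_OPEN,np.ones((2,2)))
    n,l,st,_=cv2.connectedComponentsWithStats(m);k=1+np.argmax(st[1:,4])
    yy,xx=np.nonzero(l==k)
    P=toplane(np.c_[xx,yy],z,C)
    (c,wh,a)=cv2.minAreaRect(P.astype(np.float32))
    return P.mean(0),c,wh,a,len(P)
E
python3 - <<'E'
from h import *
ctrl.get_image("top");C=cam("top")
for n,z in [("tub_green_mid",68),("tub_red_mid",68),("tub_white_mid",93),("tub_orange_mid",93),("tub_blue_mid",93),("tub_yellow_mid",93),("tag_green",83),("can_mid",115),("mug_mid",90),("drink_bottle_mid",150),("rack",85)]:
    r=ctrl.silhouettes("top",n)
    for d in r[:1]:
        m,c,wh,a,N=rect(d["pixels"],z,C)
        print(n,round(d["conf"],2),m.round(1),np.round(c,1),np.round(wh,1),round(a,1),N)
print(ctrl.state()["t"])
E
```

```text
tub_green_mid 0.78 [457.3 382.5] [456.3 382.4] [ 69.  116.5] 56.9 843
tub_red_mid 0.85 [ 538.3 -397. ] [ 538.3 -396.4] [116.2  67.9] 19.1 850
tub_white_mid 0.73 [667.2 -30. ] [668.3 -29.9] [26.3 23.7] 89.9 80
tub_orange_mid 0.67 [595.7  50.2] [596.   49.9] [ 62.  115.8] 87.4 834
tub_blue_mid 0.88 [592.5 -13.8] [593.6 -14.7] [ 67.  118.2] 86.4 902
tub_yellow_mid 0.86 [588.1 -77.9] [589.  -77.2] [ 64.4 119.6] 86.9 882
tag_green 0.59 [668.6 -30.1] [668.6 -30.1] [26.5 20.9] 89.9 80
can_mid 0.73 [417.2 290.5] [418.  290.9] [62.3 80.8] 0.4 528
drink_bottle_mid 0.77 [672.1 332.4] [674.2 334.2] [107.9  61.8] 56.7 671
rack 0.92 [579.3  62.2] [593.1  36. ] [346.  139.1] 87.3 1148
0.7
```

```bash
cat >> h.py <<'E'
def target(x,y,tipz,yaw,sgn=1,tip=173):
    # tool y down, tool z = sgn*(dir of yaw)  -> pose
    z=sgn*np.array([np.cos(yaw),np.sin(yaw),0]);yv=np.array([0,0,-1.]);xv=np.cross(yv,z)
    T=np.eye(4);T[:3,:3]=np.c_[xv,yv,z];T[:3,3]=[x,y,tipz+tip];return T
def delta(T,s=None):
    s=s or ctrl.state();A=pose(s);d=A[:3,:3].T@(T[:3,3]-A[:3,3])
    r=Ro.from_matrix(A[:3,:3].T@T[:3,:3]).as_rotvec()
    print("t",round(s["t"],2),"pos",np.round(s["tool_pos"],1),"dtool mm",d.round(1),"rot",r.round(3),"F",np.round(s["force"],1),"w",round(s["grip_width"],1))
E
python3 - <<'E'
from h import *
s=ctrl.state();print(pose(s).round(3))
yr=np.pi/2-0.053
for sg in(1,-1): delta(target(594,0,200,yr,sg))
E
```

```text
[[-9.45000e-01  0.00000e+00  3.26000e-01  1.87300e+02]
 [-3.26000e-01 -0.00000e+00 -9.45000e-01 -5.43639e+02]
 [ 0.00000e+00 -1.00000e+00  0.00000e+00  4.04756e+02]
 [ 0.00000e+00  0.00000e+00  0.00000e+00  1.00000e+00]]
t 0.7 pos [ 187.3 -543.6  404.8] dtool mm [-561.6   31.7 -381.5] rot [-0.    -2.757  0.   ] F [ 0.3 -0.1 -0.3] w 85.6
t 0.7 pos [ 187.3 -543.6  404.8] dtool mm [-561.6   31.7 -381.5] rot [-0.     0.385 -0.   ] F [ 0.3 -0.1 -0.3] w 85.6
```

jog_arm:
  series: "0 0 0 0 0.128 0 1; 0 0 0 0 0.128 0 1; 0 0 0 0 0.129 0 1; -0.025 0 -0.037 0 0 0 1; -0.025 0 -0.037 0 0 0 1"

```text
t: 1.2
tool_pos: [241.2, -472.2, 404.4]
tcp_rot: [-0.02, 0.02, 0.707, -0.707]
force: [1.4, -0.4, -0.2]
grip_width: 85.3
```

jog_arm:
  series: "-0.025 0 -0.037 0 0 0 1; -0.025 0 -0.037 0 0 0 1; -0.025 0 -0.037 0 0 0 1; -0.025 0 -0.037 0 0 0 1; -0.025 0 -0.037 0 0 0 1"

```text
t: 1.7
tool_pos: [376.6, -292.7, 405.0]
tcp_rot: [0.019, -0.019, -0.707, 0.707]
force: [1.2, -1.0, -0.6]
grip_width: 85.3
```

jog_arm:
  series: "-0.025 0 -0.037 0 0 0 1; -0.025 0 -0.037 0 0 0 1; -0.025 0 -0.037 0 0 0 1; -0.025 0 -0.037 0 0 0 1; -0.025 0 -0.037 0 0 0 1"

```text
t: 2.2
tool_pos: [511.3, -114.5, 405.0]
tcp_rot: [0.018, -0.019, -0.707, 0.707]
force: [0.3, -1.4, 0.1]
grip_width: 85.3
```

jog_arm:
  series: "-0.025 0 -0.037 0 0 0 1; -0.025 0 -0.037 0 0 0 1; -0.025 0 -0.037 0 0 0 1; 0 0 0 0 0 0 1; 0 0 0 0 0 0 1"

```text
t: 2.7
tool_pos: [591.5, -8.6, 404.2]
tcp_rot: [0.018, -0.018, -0.707, 0.707]
force: [0.4, -0.5, -0.0]
grip_width: 85.5
```

```bash
python3 - <<'E'
from h import *
s=ctrl.state();delta(target(594,0,230,np.pi/2-.053,-1),s)
im=ctrl.get_image("wrist");cv2.imwrite("pics/w1.png",im[:,:,::-1]);C=cam("wrist",s)
for n,z in [("tub_white_mid",93),("tub_orange_mid",93),("tub_blue_mid",93),("tub_yellow_mid",93),("tag_green",83)]:
    for d in ctrl.silhouettes("wrist",n)[:1]:
        m,c,wh,a,N=rect(d["pixels"],z,C)
        print(n,round(d["conf"],2),d["xy"],m.round(1),np.round(c,1),np.round(wh,1),round(a,1),N)
E
```

```text
t 2.7 pos [591.5  -8.6 404.2] dtool mm [-2.   1.2 -8.7] rot [-0.001  0.002  0.001] F [ 0.4 -0.5 -0. ] w 85.5
tub_white_mid 0.9 [196.8, 183.9] [601.3 113.1] [598.6 113.3] [ 63.5 115.2] 87.6 6314
tub_orange_mid 0.67 [262.2, 190.0] [597.4  50.9] [594.5  51. ] [ 63.6 114.9] 87.8 6438
tub_blue_mid 0.74 [322.1, 187.6] [594.  -13.1] [590.8 -12.8] [ 62.8 115.8] 87.6 6536
tub_yellow_mid 0.95 [384.0, 186.0] [591.1 -76.3] [588.1 -76.3] [ 61.6 115. ] 87.4 6301
tag_green 0.69 [335.2, 110.1] [666.7 -28.9] [666.5 -29.1] [30.4 26.2] 87.3 845
```

View pics/w1.png

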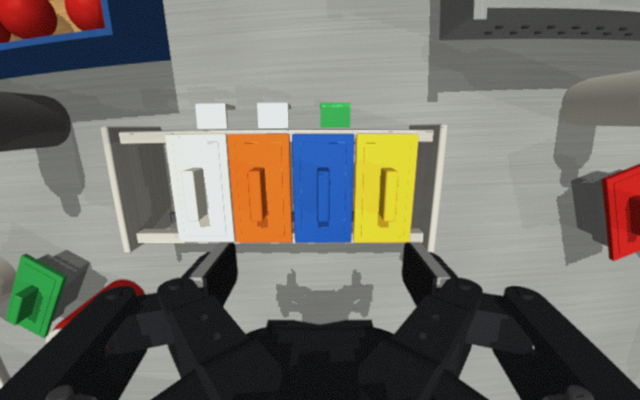

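The picture shows the row at cols 167-417: white 197, orange 260, blue 322, yellow 386. The green tag is at (335,115). Yellow still has about 19 mm to the -y plate. I'll put the closed fingers between the blue and yellow bars, push yellow by about 15 mm to -y, then blue by about 53 mm to +y.

jog_arm:
  series: "0 0 0.036 0 0 0 -1; 0 0 0 0 0 0 -1; 0 0 0 0 0 0 -1; 0 0 0 0 0 0 -1; 0 0 0 0 0 0 -1"

```text
t: 3.5
tool_pos: [589.3, -44.9, 404.8]
tcp_rot: [-0.019, 0.019, 0.707, -0.707]
force: [-0.0, -0.3, -0.1]
grip_width: 12.3
```

jog_arm:
  series: "0 0.03 0 0 0 0 -1; 0 0.03 0 0 0 0 -1; 0 0 0 0 0 0 -1; 0 0 0 0 0 0 -1; 0 0 0 0 0 0 -1"

```text
t: 4.0
tool_pos: [590.0, -45.1, 346.5]
tcp_rot: [0.018, -0.02, -0.707, 0.707]
force: [0.3, 0.1, 0.5]
grip_width: -0.0
```

```bash
python3 - <<'E'
from h import *
s=ctrl.state();delta(target(589.5,-44.6,99,np.pi/2-.05,-1),s)
im=ctrl.get_image("wrist");cv2.imwrite("pics/w2.png",im[:,:,::-1]);C=cam("wrist",s)
for n,z in [("tub_orange_mid",93),("tub_blue_mid",93),("tub_yellow_mid",93),("tag_green",83)]:
    for d in ctrl.silhouettes("wrist",n)[:1]:
        m,c,wh,a,N=rect(d["pixels"],z,C)
        print(n,round(d["conf"],2),np.round(c,1),np.round(wh,1),round(a,1),N)
E
```

```text
t 4.0 pos [590.  -45.1 346.5] dtool mm [ 0.8 74.5 -0.5] rot [-0.    -0.003 -0.003] F [0.3 0.1 0.5] w -0.0
tub_orange_mid 0.83 [595.1  50. ] [ 64.6 115.6] 87.4 9899
tub_blue_mid 0.82 [591.7 -13.1] [ 62.8 116.5] 86.8 9025
tub_yellow_mid 0.81 [588.9 -76.9] [ 62.5 115.7] 88.4 8922
tag_green 0.82 [666.9 -28.3] [30.8 24.8] 86.8 1182
```

View pics/w2.png

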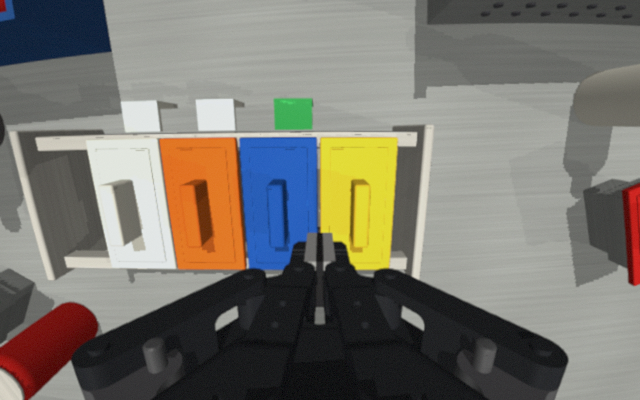

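jog_arm:
  series: "0 0.03 0 0 0 0 -1; 0 0.03 0 0 0 0 -1; 0 0.015 0 0 0 0 -1; 0 0 0 0 0 0 -1; 0 0 0.005 0 0 0 -1"

```text
t: 4.75
tool_pos: [589.4, -50.1, 270.1]
tcp_rot: [-0.018, 0.019, 0.707, -0.707]
force: [0.0, -0.3, -0.8]
grip_width: -0.1
```

jog_arm:
  series: "0 0 0.005 0 0 0 -1; 0 0 0.005 0 0 0 -1; 0 0 0.005 0 0 0 -1; 0 0 0.004 0 0 0 -1; 0 0 0 0 0 0 -1"

```text
t: 5.25
tool_pos: [588.1, -69.9, 270.1]
tcp_rot: [0.019, -0.019, -0.707, 0.707]
force: [0.2, -0.3, -0.4]
grip_width: 0.1
```

```bash
python3 - <<'E'
from h import *
s=ctrl.state();delta(target(589.5,-71,99,np.pi/2-.05,-1),s)
im=ctrl.get_image("wrist");cv2.imwrite("pics/w3.png",im[:,:,::-1]);C=cam("wrist",s)
for n,z in [("tub_orange_mid",93),("tub_blue_mid",93),("tub_yellow_mid",93),("tag_green",83)]:
    for d in ctrl.silhouettes("wrist",n)[:1]:
        m,c,wh,a,N=rect(d["pixels"],z,C)
        print(n,round(d["conf"],2),np.round(c,1),np.round(wh,1),round(a,1),N)
E
```

```text
t 5.25 pos [588.1 -69.9 270.1] dtool mm [-1.4 -1.9  1. ] rot [-0.001 -0.004 -0.001] F [ 0.2 -0.3 -0.4] w 0.1
tub_blue_mid 0.85 [602.7 -14. ] [62.8 94.8] 87.2 15627
tub_yellow_mid 0.81 [606.6 -90.6] [61.  78.3] 87.2 12882
tag_green 0.95 [667.  -29.8] [36.3 24.7] 86.5 2881
```

View pics/w3.png

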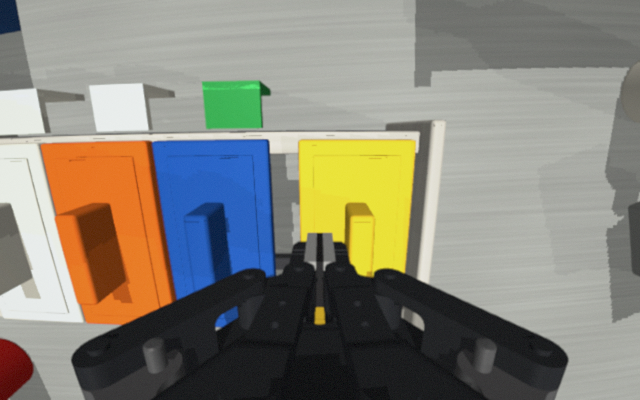

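jog_arm:
  series: "0 0 0.002 0 0 0 -1; 0 0 0.0015 0 0 0 -1; 0 0 0 0 0 0 -1; 0 0 -0.02 0 0 0 -1; 0 0 -0.015 0 0 0 -1"

```text
t: 6.0
tool_pos: [589.8, -37.5, 269.7]
tcp_rot: [0.019, -0.019, -0.707, 0.707]
force: [-0.5, -0.3, -0.0]
grip_width: -0.0
```

jog_arm:
  series: "0 0 -0.006 0 0 0 -1; 0 0 -0.005 0 0 0 -1; 0 0 -0.005 0 0 0 -1; 0 0 -0.005 0 0 0 -1; 0 0 -0.005 0 0 0 -1"

```text
t: 6.5
tool_pos: [591.3, -13.2, 270.4]
tcp_rot: [0.018, -0.019, -0.705, 0.708]
force: [-1.1, -6.8, 2.3]
grip_width: 0.0
```

jog_arm:
  series: "0 0 -0.006 0 0 0 -1; 0 0 -0.006 0 0 0 -1; 0 0 -0.006 0 0 0 -1; 0 0 -0.006 0 0 0 -1; 0 0 0 0 0 0 -1"

```text
t: 7.0
tool_pos: [592.5, 11.6, 270.0]
tcp_rot: [0.018, -0.019, -0.706, 0.708]
force: [0.1, -4.6, 0.6]
grip_width: 0.1
```

```bash
python3 - <<'E'
from h import *
s=ctrl.state();delta(target(594,20,99,np.pi/2-.05,-1),s)
im=ctrl.get_image("wrist");C=cam("wrist",s)
for n,z in [("tub_white_mid",93),("tub_orange_mid",93),("tub_blue_mid",93),("tub_yellow_mid",93),("tag_green",83)]:
    for d in ctrl.silhouettes("wrist",n)[:1]:
        m,c,wh,a,N=rect(d["pixels"],z,C)
        print(n,round(d["conf"],2),np.round(c,1),np.round(wh,1),round(a,1),N)
E
```

```text
t 7.0 pos [592.5  11.6 270. ] dtool mm [-1.  -2.  -8.5] rot [-0.002 -0.002 -0.001] F [ 0.1 -4.6  0.6] w 0.1
tub_white_mid 0.88 [604.1 155.8] [ 68.  115.5] 85.9 18210
tub_orange_mid 0.66 [666.8 -24.9] [32.  22.7] 87.7 2776
tub_blue_mid 0.86 [612.8  29.2] [61.4 79.5] 86.0 13134
tub_yellow_mid 0.97 [588.8 -84.5] [ 76.7 115.1] 87.2 20132
tag_green 0.74 [667.1 -27.2] [34.2 24.7] 87.7 2791
```

jog_arm:
  series: "0 0 -0.004 0 0 0 -1; 0 0 -0.003 0 0 0 -1; 0 0 -0.002 0 0 0 -1; 0 0 0 0 0 0 -1; 0 0 0 0 0 0 -1"

```text
t: 7.8
tool_pos: [592.9, 20.3, 269.9]
tcp_rot: [0.019, -0.019, -0.706, 0.707]
force: [-1.3, -6.3, 2.1]
grip_width: -0.3
```

jog_arm:
  series: "0 0 0.004 0 0 0 -1; 0 -0.04 0 0 0 0 -1; 0 -0.05 0 0 0 0 -0.2; 0 -0.045 0.036 0 0 0 -0.2; 0 0 0.01 0 0 0 -0.2"

```text
t: 8.3
tool_pos: [591.4, -25.2, 405.1]
tcp_rot: [-0.015, 0.023, 0.707, -0.707]
force: [0.1, 0.2, 0.1]
grip_width: 34.2
```

jog_arm:
  series: "0 0 0 0 0 0 -0.2; 0 0 0 0 0 0 -0.2"

```text
t: 8.5
tool_pos: [590.1, -23.8, 397.2]
tcp_rot: [-0.02, 0.018, 0.707, -0.706]
force: [0.3, -0.5, -0.1]
grip_width: 34.1
```

```bash
python3 - <<'E'
from h import *
s=ctrl.state();delta(target(594,20,99,np.pi/2-.05,-1),s)
im=ctrl.get_image("wrist");cv2.imwrite("pics/w4.png",im[:,:,::-1]);C=cam("wrist",s)
for n,z in [("tub_white_mid",93),("tub_orange_mid",93),("tub_blue_mid",93),("tub_yellow_mid",93),("tag_green",83),("tub_green_mid",68)]:
    for d in ctrl.silhouettes("wrist",n)[:1]:
        m,c,wh,a,N=rect(d["pixels"],z,C)
        print(n,round(d["conf"],2),np.round(c,1),np.round(wh,1),round(a,1),N)
E
```

```text
t 8.5 pos [590.1 -23.8 397.2] dtool mm [ -1.9 125.2 -43.8] rot [ 0.001 -0.004  0.003] F [ 0.3 -0.5 -0.1] w 34.1
tub_white_mid 0.64 [604.1 161.3] [ 62.  115.9] 85.7 6251
tub_orange_mid 0.64 [598.8 100. ] [ 62.9 116.5] 85.9 6500
tub_blue_mid 0.64 [594.5  38.6] [ 62.4 115.6] 85.5 6677
tub_yellow_mid 0.85 [587.2 -92.9] [ 63.3 116.5] 87.2 6722
tag_green 0.87 [666.9 -28.7] [29.6 23.5] 87.0 801
tub_green_mid 0.88 [465.2 364.9] [ 92.1 168. ] 55.8 4795
```

View pics/w4.png

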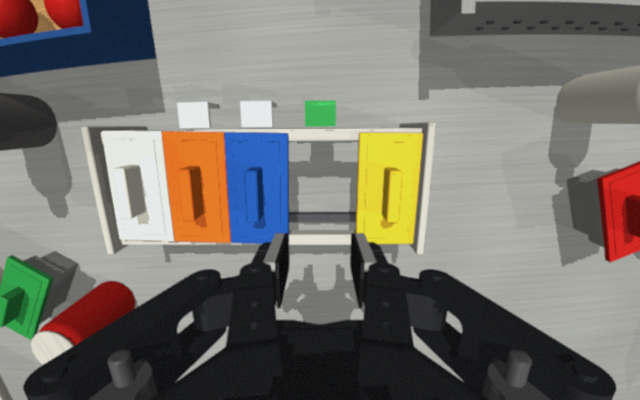

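The gap is open: blue's edge is at col 288 and yellow's at col 358, with the tag centred at col 320. But blue's rim is only about 1.6 mm clear of the target place, so I'll push blue about 4 mm more, off-centre to square it up.

jog_arm:
  series: "-0.012 0 -0.029 0 0 0 -1; 0 0 0 0 0 0 -1; 0 0 0 0 0 0 -1; 0 0 0 0 0 0 -1; 0 0.03 0 0 0 0 -1"

```text
t: 9.35
tool_pos: [604.9, 3.7, 372.5]
tcp_rot: [0.016, -0.022, -0.707, 0.707]
force: [-0.1, -0.3, 0.3]
grip_width: 0.0
```

jog_arm:
  series: "0 0.04 0 0 0 0 -1; 0 0.04 0 0 0 0 -1; 0 0.014 0 0 0 0 -1; 0 0 0 0 0 0 -1; 0 0 0 0 0 0 -1"

```text
t: 9.85
tool_pos: [604.3, 3.8, 275.4]
tcp_rot: [0.019, -0.019, -0.707, 0.707]
force: [1.0, 0.0, 1.2]
grip_width: -0.0
```

jog_arm:
  series: "0 0.004 -0.006 0 0 0 -1; 0 0 -0.006 0 0 0 -1; 0 0 -0.004 0 0 0 -1; 0 0 -0.0025 0 0 0 -1; 0 0 -0.002 0 0 0 -1"

```text
t: 10.35
tool_pos: [605.4, 24.0, 271.9]
tcp_rot: [0.018, -0.019, -0.706, 0.708]
force: [-0.7, -7.2, 2.7]
grip_width: 0.2
```

jog_arm:
  series: "0 0 0 0 0 0 -1; 0 0 0 0 0 0 -1"

```text
t: 10.55
tool_pos: [605.4, 24.1, 271.8]
tcp_rot: [0.018, -0.019, -0.706, 0.708]
force: [-0.0, -4.2, 1.6]
grip_width: -0.0
```

jog_arm:
  series: "0 0 0.004 0 0 0 -1; 0 -0.04 0.02 0 0 0 -1; 0 -0.05 0.02 0 0 0 -0.2; 0 -0.044 0 0 0 0 -0.2; 0.012 0 0.004 0 0 0 -0.2"

```text
t: 11.05
tool_pos: [592.4, -21.2, 408.3]
tcp_rot: [-0.013, 0.024, 0.707, -0.707]
force: [-0.3, 0.9, -0.2]
grip_width: 34.2
```

jog_arm:
  series: "0 0 0 0 0 0 -0.2; 0 0 0 0 0 0 -0.2"

```text
t: 11.25
tool_pos: [590.2, -20.8, 400.1]
tcp_rot: [-0.019, 0.018, 0.707, -0.707]
force: [-0.2, 0.2, -0.2]
grip_width: 34.2
```

```bash
cat >> h.py <<'E'
def look(names,fn=None,cam_="wrist",skip=()):
    s=ctrl.state();im=ctrl.get_image(cam_);C=cam(cam_,s)
    if fn: cv2.imwrite(fn,im[:,:,::-1])
    for n,z in names:
        for d in ctrl.silhouettes(cam_,n)[:1]:
            m,c,wh,a,N=rect(d["pixels"],z,C)
            print(n,round(d["conf"],2),np.round(c,1),np.round(wh,1),round(a,1),N)
    return s,C,im
HUNG=[(f"tub_{n}_mid",93) for n in("white","orange","blue","yellow")]+[("tag_green",83)]
E
python3 - <<'E'
from h import *
delta(target(594,-20,99,np.pi/2-.05,-1))
look(HUNG,"pics/w5.png")
E
```

```text
t 11.25 pos [590.2 -20.8 400.1] dtool mm [ -4.1 128.1  -1. ] rot [ 0.    -0.003  0.002] F [-0.2  0.2 -0.2] w 34.2
tub_white_mid 0.89 [603.8 166.2] [ 62.  115.3] 86.2 6037
tub_orange_mid 0.93 [599.5 104.7] [ 61.3 115.2] 86.0 6240
tub_blue_mid 0.95 [594.9  42.8] [ 62.4 115.6] 86.0 6467
tub_yellow_mid 0.72 [586.7 -92.2] [ 62.9 117.5] 87.0 6593
tag_green 0.9 [665.8 -29. ] [31.9 24.8] 87.1 821
```

Gap check: blue is at y 42.8 and yellow at -92.2, so the gap centre is -24.7, and the tag gives a target of about -24.8. Next I go to the green tub.

jog_arm:
  series: "0.017 0 -0.044 0 0 0 -0.2; 0.017 0 -0.044 0 0 0 -0.2; 0.017 0 -0.044 0 0 0 -0.2; 0.017 0 -0.044 0 0 0 -0.2; 0.017 0 -0.044 0 0 0 -0.2"

```text
t: 12.05
tool_pos: [516.8, 204.8, 400.9]
tcp_rot: [0.019, -0.019, -0.707, 0.707]
force: [0.2, -0.2, 0.1]
grip_width: 34.3
```

jog_arm:
  series: "0.017 0 -0.044 0 0 0 -0.2; 0.017 0 -0.044 0 0 0 -0.2; 0.017 0 -0.044 0 0 0 -0.2; 0.017 0 -0.044 0 0 0 -0.2; 0 0 0 0 0.13 0 -0.2"

```text
t: 12.55
tool_pos: [457.0, 387.4, 400.3]
tcp_rot: [-0.064, 0.063, 0.705, -0.704]
force: [-0.0, -1.2, 0.1]
grip_width: 34.3
```

jog_arm:
  series: "0 0 0 0 0.13 0 -0.2; 0 0 0 0 0.13 0 -0.2; 0 0 0 0 0.13 0 -0.2; 0 0 0 0 0 0 -0.2; 0 0 0 0 0 0 -0.2"

```text
t: 13.05
tool_pos: [495.6, 321.0, 395.0]
tcp_rot: [-0.187, 0.147, 0.707, -0.666]
force: [-0.3, 0.4, -0.0]
grip_width: 34.1
```

```bash
python3 - <<'E'
from h import *
s,C,im=look([("tub_green_mid",68),("can_mid",115),("mug_mid",90)],"pics/w6.png")
delta(target(456.5,382.4,60,np.radians(56.9),-1),s)
E
```

```text
tub_green_mid 0.95 [456.8 387.9] [ 62.5 118. ] 56.7 4337
can_mid 0.89 [435.4 297.7] [86.  57.7] 27.6 3551
mug_mid 0.74 [478.5 501. ] [120.2  70.1] 76.9 3425
t 13.05 pos [495.6 321.  395. ] dtool mm [ 51.7 167.4 -29.4] rot [0.04 0.1  0.07] F [-0.3  0.4 -0. ] w 34.1
```

View pics/w6.png

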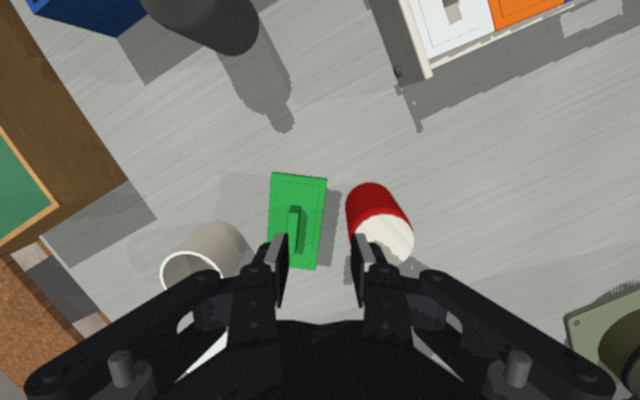

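```bash
python3 - <<'E'
from h import *
s=ctrl.state();print(np.round(s["q"],3),pose(s).round(3))
E
```

```text
[0.538 0.349 1.545 0.085 1.247 2.557] [[-8.88000e-01 -4.00000e-02 -4.58000e-01  4.94810e+02]
 [ 4.55000e-01  7.00000e-02 -8.88000e-01  3.22277e+02]
 [ 6.80000e-02 -9.97000e-01 -4.40000e-02  3.95500e+02]
 [ 0.00000e+00  0.00000e+00  0.00000e+00  1.00000e+00]]
```

The camera shows the green tub at (298,222), the can at (385,225) and the mug at (205,260). The wrist turn hit the limit of joint 6, so I'll use the half-turn-equivalent grasp and turn the other way.

jog_arm:
  series: "0 0 0 0.04 -0.03 0.07 -0.2; 0 0 0 0 -0.14 0 -0.2; 0 0 0 0 -0.14 0 -0.2; 0 0 0 0 -0.14 0 -0.2; 0 0 0 0 -0.14 0 -0.2"

```text
t: 13.75
tool_pos: [497.1, 318.4, 395.5]
tcp_rot: [0.046, -0.044, 0.708, -0.703]
force: [-0.6, 1.1, 0.0]
grip_width: 34.2
```

jog_arm:
  series: "0 0 0 0 -0.145 0 -0.2; 0 0 0 0 -0.145 0 -0.2; 0 0 0 0 -0.145 0 -0.2; 0 0 0 0 -0.145 0 -0.2; 0 0 0 0 -0.145 0 -0.2"

```text
t: 14.25
tool_pos: [497.1, 318.4, 395.5]
tcp_rot: [0.294, -0.29, 0.646, -0.642]
force: [0.8, -0.0, -0.8]
grip_width: 34.0
```

jog_arm:
  series: "0 0 0 0 -0.145 0 -0.2; 0 0 0 0 -0.145 0 -0.2; 0 0 0 0 -0.145 0 -0.2; 0 0 0 0 -0.145 0 -0.2; 0 0 0 0 -0.145 0 -0.2"

```text
t: 14.75
tool_pos: [497.1, 318.4, 395.5]
tcp_rot: [0.504, -0.499, 0.5, -0.497]
force: [0.0, 0.9, -1.6]
grip_width: 34.4
```

jog_arm:
  series: "0 0 0 0 -0.145 0 -0.2; 0 0 0 0 -0.145 0 -0.2; 0 0 0 0 -0.145 0 -0.2; 0 0 0 0 0 0 -0.2; 0 0 0 0 0 0 -0.2"

```text
t: 15.25
tool_pos: [497.3, 318.0, 395.5]
tcp_rot: [0.598, -0.593, 0.382, -0.381]
force: [-0.5, -0.8, 0.1]
grip_width: 34.1
```

```bash
python3 - <<'E'
from h import *
delta(target(457,385,157,np.radians(56.7),1))
print(ctrl.state()["q"])
E
```

```text
t 15.25 pos [497.3 318.  395.5] dtool mm [-77.3  65.9  -8.9] rot [-0.007 -0.558 -0.004] F [-0.5 -0.8  0.1] w 34.1
[0.54825298 0.34810042 1.54564926 0.0055094  1.24217213 0.11500097]
```

jog_arm:
  series: "0 0 0 0 -0.139 0 -0.2; 0 0 0 0 -0.139 0 -0.2; 0 0 0 0 -0.14 0 -0.2; 0 0 0 0 -0.14 0 -0.2; -0.035 0 0.017 0 0 0 -0.2"

```text
t: 15.75
tool_pos: [479.0, 349.1, 395.7]
tcp_rot: [0.68, -0.675, 0.203, -0.204]
force: [-0.6, 0.8, 0.2]
grip_width: 34.3
```

jog_arm:
  series: "-0.035 0.03 0.017 0 0 0 -0.2; 0 0.035 0 0 0 0 -0.2; 0 0 0 0 0 0 -0.2; 0 0 0 0 0 0 -0.2"

```text
t: 16.15
tool_pos: [457.9, 384.9, 331.1]
tcp_rot: [0.68, -0.675, 0.202, -0.202]
force: [0.1, 0.6, 0.6]
grip_width: 33.8
```

```bash
python3 - <<'E'
from h import *
s,C,im=look([("tub_green_mid",68),("can_mid",115),("mug_mid",90)],"pics/w7.png")
delta(target(457,385,62,np.radians(56.7),1),s)
E
```

```text
tub_green_mid 0.93 [458.1 390.8] [ 61.6 115.7] 55.9 9024
can_mid 0.77 [415.  323.6] [60.6 93.5] 8.1 8230
t 16.15 pos [457.9 384.9 331.1] dtool mm [-0.6 96.1 -1. ] rot [-0.007  0.001 -0.002] F [0.1 0.6 0.6] w 33.8
```

View pics/w7.png

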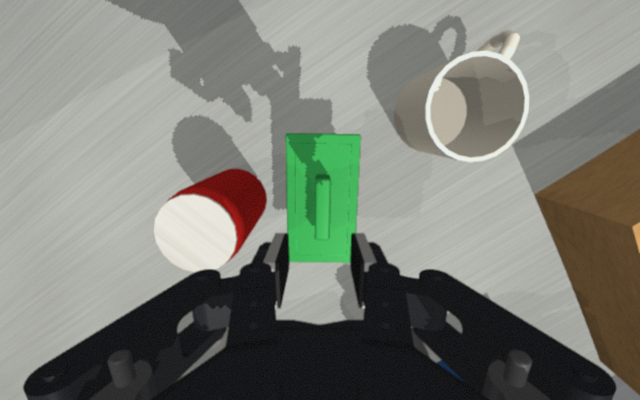

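The picture shows the green lid at cols 287-360, rows 134-262, with its bar at col 323 centred between the fingers. The can is clear on the left at (210,220) and the mug on the right. I'll shift slightly and descend.

jog_arm:
  series: "-0.004 0.03 0.003 0.006 0 0.002 -0.3; 0 0.03 0 0 0 0 -0.3; 0 0.015 0 0 0 0 -0.3; 0 0.006 0 0 0 0 -0.3; 0 0 0 0 0 0 -0.3"

```text
t: 16.85
tool_pos: [456.7, 390.1, 250.2]
tcp_rot: [0.683, -0.673, 0.202, -0.202]
force: [-0.7, 0.3, 0.2]
grip_width: 29.9
```

```bash
python3 - <<'E'
from h import *
s,C,im=look([("tub_green_mid",68)],"pics/w8.png")
delta(target(457,388,72,np.radians(56.7),1),s)
E
```

```text
tub_green_mid 0.71 [456.4 391.5] [ 61.3 113.1] 55.9 15257
t 16.85 pos [456.7 390.1 250.2] dtool mm [ 1.4  5.1 -1.7] rot [-0.014  0.001 -0.004] F [-0.7  0.3  0.2] w 29.9
```

View pics/w8.png

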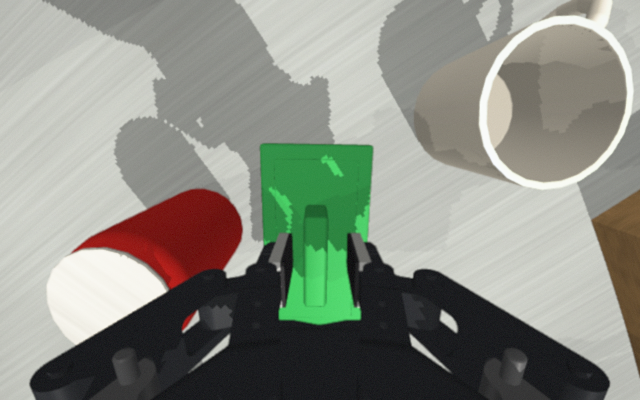

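jog_arm:
  series: "0 0.003 0 -0.014 0 -0.004 -0.3; 0 0 0 0 0 0 -0.3; 0 0 0 0 0 0 -1; 0 0 0 0 0 0 -1; 0 0 0 0 0 0 -1"

```text
t: 17.45
tool_pos: [456.5, 390.5, 247.4]
tcp_rot: [0.678, -0.677, 0.202, -0.202]
force: [-0.3, 0.4, 3.1]
grip_width: 10.1
```

jog_arm:
  series: "0 0 0 0 0 0 -1; 0 0 0 0 0 0 -1"

```text
t: 17.65
tool_pos: [456.5, 390.5, 247.4]
tcp_rot: [0.678, -0.677, 0.202, -0.202]
force: [0.2, -0.0, 5.0]
grip_width: 10.3
```

```bash
python3 - <<'E'
from h import *
delta(target(457,388,72,np.radians(56.7),1))
E
```

```text
t 17.65 pos [456.5 390.5 247.4] dtool mm [ 1.8  2.4 -1.8] rot [-0.     0.002  0.   ] F [ 0.2 -0.   5. ] w 10.3
```

Grip held at 10 mm opening. Lifting.

jog_arm:
  series: "0 -0.005 0 0 0 0 -1; 0 -0.015 0 0 0 0 -1; 0 -0.03 0 0 0 0 -1; 0 -0.04 0 0 0 0 -1; 0 -0.04 0 0 0 0 -1"

```text
t: 18.15
tool_pos: [456.0, 390.0, 376.5]
tcp_rot: [-0.676, 0.679, -0.203, 0.201]
force: [2.0, 1.0, -4.4]
grip_width: 10.6
```

jog_arm:
  series: "0 -0.035 0 0 0 0 -1; 0 0 0 0 0 0 -1; 0 0 0 0 0 0 -1"

```text
t: 18.45
tool_pos: [456.1, 390.1, 410.8]
tcp_rot: [-0.677, 0.678, -0.203, 0.201]
force: [-0.4, 0.1, -4.7]
grip_width: 10.5
```

```bash
python3 - <<'E'
from h import *
delta(target(590.8,-24.8,240,np.pi/2-.056,1)); print(np.round(ctrl.state()["q"],2))
E
```

```text
t 18.45 pos [456.1 390.1 410.8] dtool mm [ 339.9   -1.8 -273.5] rot [ 0.002 -0.523 -0.001] F [-0.4  0.1 -4.7] w 10.5
[ 0.69  0.36  1.49  0.    1.29 -0.3 ]
```

jog_arm:
  series: "0 0 0 0 -0.07 0 -1; 0 0 0 0 -0.12 0 -1; 0 0 0 0 -0.13 0 -1; 0 0 0 0 -0.13 0 -1; 0 0 0 0 -0.073 0 -1"

```text
t: 18.95
tool_pos: [456.0, 390.1, 408.1]
tcp_rot: [-0.705, 0.709, -0.021, 0.016]
force: [-0.0, 0.4, -3.5]
grip_width: 10.8
```

jog_arm:
  series: "0.008 0 -0.02 0 0 0 -1; 0.014 0 -0.036 0 0 0 -1; 0.015 0 -0.04 0 0 0 -1; 0.016 0 -0.04 0 0 0 -1; 0.015 0 -0.04 0 0 0 -1"

```text
t: 19.45
tool_pos: [514.2, 209.2, 408.4]
tcp_rot: [-0.706, 0.708, -0.022, 0.017]
force: [0.4, 0.1, -3.0]
grip_width: 10.8
```

jog_arm:
  series: "0.015 0 -0.04 0 0 0 -1; 0.016 0 -0.04 0 0 0 -1; 0.015 0 -0.04 0 0 0 -1; 0.015 0 -0.04 0 0 0 -1; 0.015 0 -0.036 0 0 0 -1"

```text
t: 19.95
tool_pos: [578.9, 8.9, 408.4]
tcp_rot: [-0.707, 0.707, -0.023, 0.017]
force: [0.3, 0.6, -3.3]
grip_width: 10.9
```

jog_arm:
  series: "0.009 0 -0.022 0 0 0 -1; 0.005 0 -0.013 0 0 0 -1; 0 0 0 0 0 0 -1; 0 0 0 0 0 0 -1; 0 0 0 0 0 0 -1"

```text
t: 20.45
tool_pos: [590.8, -23.6, 411.4]
tcp_rot: [0.707, -0.707, 0.02, -0.019]
force: [-0.7, 0.7, -3.7]
grip_width: 10.4
```

```bash
python3 - <<'E'
from h import *
s,C,im=look(HUNG,"pics/w9.png")
delta(target(590.8,-24.8,237,np.pi/2-.056,1),s)
# green lid in hand: z of lid top
zl=s["tool_pos"][2]-247.4+68
m=ctrl.silhouettes("wrist","tub_green_mid")
for d in m[:2]: print("green",d["conf"],d["xy"],rect(d["pixels"],zl,C))
E
```

```text
tub_white_mid 0.59 [605.2 168.3] [ 62.8 115.8] 86.2 5632
tub_orange_mid 0.69 [605.4 169. ] [ 64.5 117.9] 86.2 5780
tub_blue_mid 0.77 [596.6  47.3] [ 59.5 116.7] 88.4 3806
tub_yellow_mid 0.74 [588.1 -91.9] [ 61.6 116.5] 85.6 4243
t 20.45 pos [590.8 -23.6 411.4] dtool mm [ 0.   1.4 -1.2] rot [-0.     0.001 -0.002] F [-0.7  0.7 -3.7] w 10.4
green 0.65 [320.1, 202.9] (array([570.47872496, -21.16072226]), (589.31005859375, -22.328487396240234), (61.83702850341797, 111.26068878173828), 86.41230773925781, 13465)
```

View pics/w9.png

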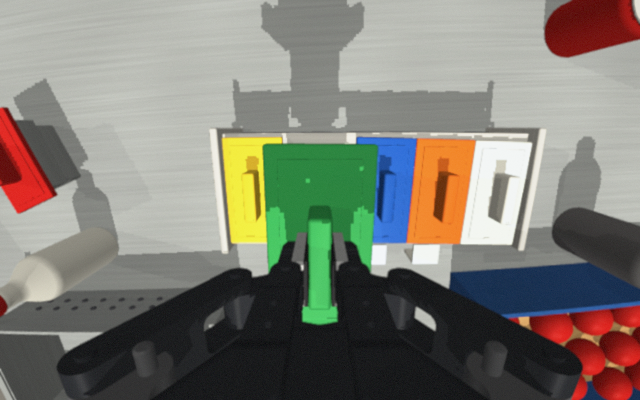

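The green tub is held level over the gap, cols 264-378, with yellow and blue showing on either side. I'll check the rail edges across the gap in the stored picture to verify rack x before lowering.

```bash
python3 - <<'E'
from h import *
s=dict(tool_pos=[590.2,-20.8,400.1],tcp_rot=np.array([-0.019,.018,.707,-.707])); s["tcp_rot"]=s["tcp_rot"]/np.linalg.norm(s["tcp_rot"])
C=cam("wrist",s);g=cv2.cvtColor(cv2.imread("pics/w5.png"),cv2.COLOR_BGR2GRAY)
p=proj([[590.8,-25,85]],C)[0];print(p)
for c in(int(p[0])-6,int(p[0])+6):
    col=g[:,c-2:c+3].mean(1)
    e=[r for r in range(115,260) if abs(col[r+1]-col[r-1])>18]
    print(c,[(r,int(col[r+1]-col[r-1]),toplane([[c,r]],85,C)[0].round(1).tolist()) for r in e])
E
```

```text
[322.78154587 190.6699926 ]
316 [(126, 18, [656.7, -21.5]), (128, 59, [654.8, -21.3]), (129, 64, [653.8, -21.3]), (139, -31, [644.1, -20.8]), (140, -78, [643.1, -20.7]), (141, -74, [642.1, -20.7]), (142, -19, [641.2, -20.6]), (176, 22, [606.7, -18.7]), (177, 41, [605.6, -18.7]), (178, 31, [604.6, -18.6]), (210, -44, [570.0, -16.8]), (211, -81, [568.9, -16.7]), (212, -53, [567.8, -16.6]), (214, 24, [565.6, -16.5]), (221, 26, [557.7, -16.1]), (222, 42, [556.5, -16.0]), (223, 48, [555.4, -16.0]), (224, 27, [554.2, -15.9]), (228, -19, [549.6, -15.6]), (229, -30, [548.5, -15.6]), (230, -19, [547.3, -15.5]), (232, 26, [545.0, -15.4]), (233, 60, [543.8, -15.3]), (234, 62, [542.7, -15.3]), (235, 25, [541.5, -15.2]), (242, -30, [533.2, -14.8]), (243, -79, [532.0, -14.7]), (244, -69, [530.9, -14.6]), (252, 31, [521.2, -14.1]), (253, 40, [520.0, -14.0]), (254, 24, [518.8, -14.0])]
328 [(126, 19, [656.1, -33.3]), (128, 58, [654.2, -33.2]), (129, 67, [653.2, -33.2]), (139, -41, [643.5, -32.8]), (140, -79, [642.5, -32.7]), (141, -65, [641.5, -32.7]), (175, 23, [607.1, -31.2]), (176, 41, [606.1, -31.1]), (177, 29, [605.0, -31.1]), (210, -45, [569.4, -29.6]), (211, -80, [568.3, -29.5]), (212, -48, [567.2, -29.5]), (214, 20, [564.9, -29.4]), (221, 26, [557.0, -29.0]), (222, 41, [555.9, -29.0]), (223, 48, [554.7, -28.9]), (224, 27, [553.6, -28.9]), (228, -23, [549.0, -28.7]), (229, -30, [547.8, -28.6]), (232, 34, [544.3, -28.5]), (233, 67, [543.2, -28.4]), (234, 55, [542.0, -28.4]), (242, -30, [532.6, -28.0]), (243, -78, [531.4, -27.9]), (244, -70, [530.2, -27.9]), (252, 28, [520.5, -27.5]), (253, 41, [519.3, -27.4]), (254, 25, [518.1, -27.4])]
```

jog_arm:
  series: "0.0015 0.02 -0.0015 0 0 0 -1; 0 0.03 0 0 0 0 -1; 0 0.03 0 0 0 0 -1; 0 0 0 0 0 0 -1; 0 0 0 0 0 0 -1"

```text
t: 21.3
tool_pos: [592.9, -26.4, 332.4]
tcp_rot: [-0.707, 0.707, -0.02, 0.02]
force: [0.2, -0.1, -1.7]
grip_width: 10.7
```

jog_arm:
  series: "0 0.01 0 0 0 0 -1; 0 0.01 0 0 0 0 -1; 0 0.01 0 0 0 0 -1; 0 0.006 0 0 0 0 -1; 0 0 0 0 0 0 -1"

```text
t: 21.8
tool_pos: [592.2, -26.4, 294.7]
tcp_rot: [-0.707, 0.707, -0.021, 0.019]
force: [-0.4, -0.5, -4.8]
grip_width: 10.6
```

```bash
python3 - <<'E'
from h import *
s,C,im=look([HUNG[2],HUNG[3],("tub_green_mid",116)],"pics/w10.png")
delta(target(592.3,-24.8,99.4,np.pi/2-.056,1),s)
E
```

```text
tub_blue_mid 0.77 [589.8  43.1] [ 65.4 104.6] 85.6 13307
tub_yellow_mid 0.94 [581.7 -90.7] [ 62.1 102.9] 86.6 12666
tub_green_mid 0.91 [590.2 -25.2] [ 61.8 110.7] 86.3 13419
t 21.8 pos [592.2 -26.4 294.7] dtool mm [ 0.1 22.3  1.7] rot [ 0.    -0.    -0.003] F [-0.4 -0.5 -4.8] w 10.6
```

View pics/w10.png

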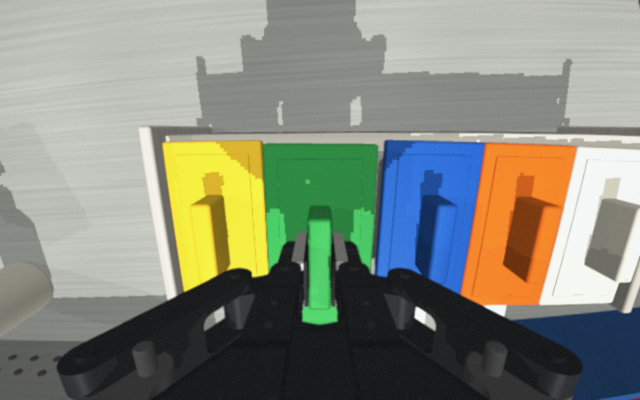

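Green (cols 264-378) sits between yellow and blue with gaps on both sides. I'll shift it +1 mm and lower slowly.

jog_arm:
  series: "0 0.004 0.0012 0 0 0 -1; 0 0.004 0 0 0 0 -1; 0 0.004 0 0 0 0 -1; 0 0.003 0 0 0 0 -1; 0 0 0 0 0 0 -1"

```text
t: 22.5
tool_pos: [592.4, -25.3, 280.2]
tcp_rot: [-0.707, 0.707, -0.021, 0.019]
force: [-0.5, 0.1, -3.4]
grip_width: 10.8
```

jog_arm:
  series: "0 0.002 0 0 0 0 -1; 0 0.002 0 0 0 0 -1; 0 0 0 0 0 0 -1; 0 0 0 0 0 0 -1"

```text
t: 22.9
tool_pos: [592.6, -25.3, 277.0]
tcp_rot: [-0.707, 0.707, -0.02, 0.02]
force: [-0.6, 0.1, -3.2]
grip_width: 10.8
```

jog_arm:
  series: "0 0.0015 0 0 0 0 -1; 0 0 0 0 0 0 -1; 0 0.001 0 0 0 0 -1; 0 0 0 0 0 0 -1; 0 0 0 0 0 0 -1"

```text
t: 23.4
tool_pos: [592.6, -25.2, 274.4]
tcp_rot: [-0.707, 0.707, -0.02, 0.02]
force: [0.6, 0.2, -4.6]
grip_width: 10.2
```

jog_arm:
  series: "0 0.001 0 0 0 0 -1; 0 0 0 0 0 0 -1; 0 0 0 0 0 0 -1"

```text
t: 23.7
tool_pos: [592.6, -25.3, 273.4]
tcp_rot: [-0.707, 0.707, -0.02, 0.02]
force: [0.1, 1.1, -3.4]
grip_width: 10.3
```

jog_arm:
  series: "0 0.001 0 0 0 0 -1; 0 0 0 0 0 0 -1; 0 0 0 0 0 0 -1"

```text
t: 24.0
tool_pos: [592.7, -25.3, 272.5]
tcp_rot: [-0.707, 0.707, -0.02, 0.02]
force: [0.3, -0.1, -3.4]
grip_width: 10.8
```

jog_arm:
  series: "0 0.0008 0 0 0 0 -1; 0 0 0 0 0 0 -1; 0 0 0 0 0 0 -1"

```text
t: 24.3
tool_pos: [592.6, -25.3, 272.5]
tcp_rot: [-0.707, 0.707, -0.02, 0.02]
force: [-2.2, -1.1, 4.3]
grip_width: 10.7
```

jog_arm:
  series: "0 0.0008 0 0 0 0 -1; 0 0 0 0 0 0 -1; 0 0 0 0 0 0 -1"

```text
t: 24.6
tool_pos: [592.5, -25.2, 272.4]
tcp_rot: [-0.707, 0.707, -0.02, 0.02]
force: [-4.2, 0.2, 9.1]
grip_width: 10.5
```

Contact with the rails (Fz went from -3.4 to +9). I'll ease off a little, then open.

jog_arm:
  series: "0 -0.0008 0 0 0 0 -1; 0 0 0 0 0 0 -1; 0 0 0 0 0 0 -0.5; 0 0 0 0 0 0 -0.4; 0 0 0 0 0 0 -0.4"

```text
t: 25.1
tool_pos: [592.8, -25.3, 271.3]
tcp_rot: [-0.707, 0.707, -0.02, 0.02]
force: [0.1, 0.5, 0.6]
grip_width: 25.5
```

jog_arm:
  series: "0 -0.01 0 0 0 0 -0.4; 0 -0.03 0 0 0 0 -0.4; 0 -0.045 0 0 0 0 -0.4; 0 -0.045 0 0 0 0 -0.4; 0 0 0 0 0 0 -0.4"

```text
t: 25.6
tool_pos: [593.8, -25.3, 409.6]
tcp_rot: [-0.706, 0.707, -0.015, 0.025]
force: [1.0, -0.4, -0.0]
grip_width: 25.8
```

jog_arm:
  series: "0 0 0 0 0 0 -0.4; 0 0 0 0 0 0 -0.4"

```text
t: 25.8
tool_pos: [592.3, -25.2, 400.6]
tcp_rot: [-0.707, 0.707, -0.021, 0.019]
force: [-0.1, -0.5, 0.1]
grip_width: 25.6
```

```bash
python3 - <<'E'
from h import *
s,C,im=look(HUNG+[("tub_green_mid",93)],"pics/w11.png")
delta(target(592.3,-24.8,99.4,np.pi/2-.056,1),s)
im=ctrl.get_image("scene");cv2.imwrite("pics/s2.png",cv2.resize(im[150:290,240:440,::-1],(800,560),interpolation=cv2.INTER_CUBIC))
E
```

```text
tub_white_mid 0.78 [604.6 167.8] [ 63.8 115.8] 85.9 6068
tub_orange_mid 0.64 [599.8 106.3] [ 63.6 115.4] 85.7 6390
tub_blue_mid 0.78 [596.6  45. ] [ 63.1 116.2] 86.8 6499
tub_yellow_mid 0.8 [588.5 -91.2] [ 64.  117.4] 87.2 6598
tag_green 0.77 [670.8 -25.5] [28.6 26.2] 86.8 549
tub_green_mid 0.55 [594.6 -23.3] [ 62.8 117.1] 87.0 6504
t 25.8 pos [592.3 -25.2 400.6] dtool mm [  0.3 128.2   0.4] rot [ 0.    -0.    -0.003] F [-0.1 -0.5  0.1] w 25.6
```

View pics/w11.png

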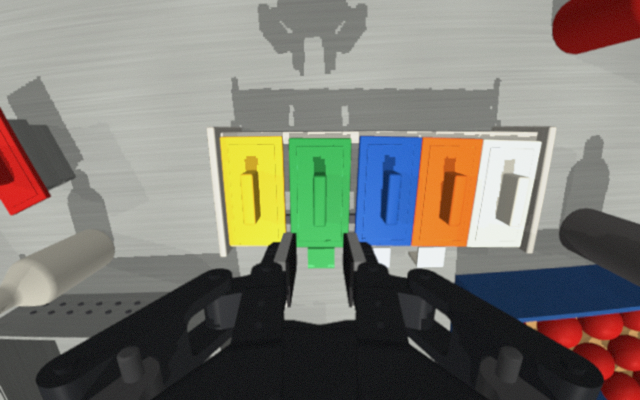

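```bash
python3 - <<'E'
from h import *
look([("tub_red_mid",68),("can_mid",115),("drink_bottle_mid",150)],None,"top")
s,C,im=look([("tub_green_mid",93)],None)
b=(im[:,:,1].astype(int)-im[:,:,[0,2]].max(2)>40)
for r in (150,200,230,243,255,262): 
    c=np.nonzero(b[r,285:360])[0]+285; print(r,c.min() if len(c) else 0,c.max() if len(c) else 0)
print(ctrl.state()["t"])
ctrl.job_done()
E
```

```text
tub_red_mid 0.98 [ 535.2 -395.7] [117.8  72. ] 22.6 875
can_mid 0.82 [416.6 290.8] [65.2 80.7] 0.4 563
drink_bottle_mid 0.77 [676.2 334.3] [110.8  64.7] 61.6 714
tub_green_mid 0.94 [594.  -23.7] [ 61.6 114.2] 86.6 6336
150 289 350
200 290 348
230 291 348
243 296 343
255 308 334
262 308 334
26.5
the job is handed in; nothing more can be done
```

The green tub now hangs in the rack between yellow and blue, on the green tag. I handed the job in at about 26.5 s of the 58 s allowed, with the gripper clear above the rack.

**What I did**
- I pushed yellow about 15 mm towards the -y end plate with closed fingers, then pushed blue, orange and white towards +y. A second push of about 4 mm on blue widened the gap. No hanging tub was lifted.
- I gripped the green tub by its bar and lowered it in small steps until the rails took the weight. The contact force was about 9 N at most. I eased off to almost no load, then opened the gripper.

**Last checks**
- **Centring:** in the last picture the tag is at cols 308–334 and the green lid at cols 290–348, which puts them within about 2 px (2 mm).
- **Level:** lid sizes in the last picture match for all five tubs, so they look level. Green's height at contact also matched the expected hanging height.
- **Surroundings:** the can and drink bottle measure where they were before. The red tub came out about 3 mm and 3° different, which I take as detection noise because the arm never came near it. I did not re-measure the other items on the counter.

**Disagreements and failures**
- The wrist camera gave the tag's y position about 3 mm differently from its two facing directions. By the later reading alone, green would be about 2 mm off the tag.
- My first wrist turn at the green tub hit the limit of joint 6, and I used the opposite turn instead.
- The picture limit stopped me from viewing a final side view.

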